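# Show which standoff goes into which insert

## Task

A colleague watching over the vault's camera needs to see which part goes where: without touching anything, point from above at the shorter of the two hex standoffs, with the fingertips over its middle and a couple of centimetres above its top, and stay there for at least two seconds; then point in the same way, also for two seconds, at the threaded insert in the granite that lies nearer the clamp. Do not point at or hover low over the other standoff or the other insert, so pass over the parts high. Leave every part standing where it is and finish with the hand raised well clear, about 20 cm above the granite.

Things in the scene. Friction and masses are not known exactly. Their poses are not given: they have to be found in the camera images.
- shelf: fixed slab of polished grey granite, 280 (x) x 540 (y) x 40 mm, on two concrete blocks; origin on the work surface under the slab's middle, the slab's top 70 mm above it. Its x axis points away from the robot, y along the slab to the left, z up. The slab's place and yaw vary.
- standoff_short_top (a point): centre of the top face of the shorter hex standoff: a loose upright stainless hexagonal bar, 18 mm across flats, 28 mm tall, with a dark 10 mm hole in the top; stands on the granite. z axis up. The five loose parts stand in any order on the granite, at least 75 mm apart from centre to centre.
- standoff_tall_top (a point): centre of the top face of the taller hex standoff: like the shorter one, but 56 mm tall. z axis up
- insert_left (a point): middle of the left (+y) threaded insert, on the granite's top: a flush round stainless disc of 32 mm diameter with a dark 15 mm hole in its middle, let into the granite 180 mm to the left of the slab's middle and 30 mm towards the robot. z axis up
- insert_right (a point): middle of the right (-y) threaded insert, on the granite's top: same look, 180 mm to the right of the slab's middle and 30 mm towards the robot. z axis up
- clamp_screw (a point): centre of the top of the clamp's knurled steel screw head (20 mm diameter), 52 mm above the granite. The small cast-iron C-clamp, 24 mm wide, is fixed on the slab's far (+x) edge, near its left or its right end; a flat aluminium edge guard, 70 mm wide, sits near the other end. Screw at positive y in the shelf's frame: the left insert is the nearer; negative: the right.
- foot: bystander: loose brass leveling foot, round, 42 mm diameter at the base, 46 mm tall; origin at the centre of its underside
- puck: bystander: loose black anodized aluminium sensor puck, 58 mm diameter, 32 mm tall; origin at the centre of its underside
- block: bystander: loose white ceramic insulating block, 40 x 50 x 26 mm; origin at the centre of its underside

How it is judged:
By the outcome, as a careful person would: the job done as asked, in the order asked, and still so for the second after the job is handed in, with the robot touching nothing.
It also fails if it takes over 48 s, if anything falls off the work surface, if the arm or the gripper's body presses on something with over 40 N, if the wrist force passes 120 N, or if a joint passes its speed limit or range.

## Robot

A 6-joint arm with a two-finger parallel gripper is mounted at the origin on the work surface. World frame = base frame: x ahead of the robot, y to its left, z up, the work surface at z = 0. Lengths are in m, angles in rad, forces in N, time in s.
With the tool pointing down it reaches from about 0.3 to 0.825 m from the base axis. Payload 5.4 kg.
Tool frame: the origin (TCP) lies at the centre of the arm's flange, where the gripper is bolted on; the fingertips stand 190 mm ahead of it and the grasp point (between the pads) lies 171 mm ahead of it; x points along the fingers, y is the direction in which the jaws open and shut, and the axes are right-handed (so a half turn about x gives the same grasp; the last joint's range is limited). The gripper opens to 92 mm and grips with 3 to 60 N. Pads are 20 mm wide; open, the fingers measure 128 mm over their backs; the gripper's body (75 mm by 189 mm) begins 69 mm behind the grasp point.
Start: joints at [1.031, 0.158, 1.597, -0, 1.386, -0.21], TCP at [0.186, 0.544, 0.405] pointing down, gripper open.
Joint ranges: [-2.91, 2.91], [-0.94, 2.29], [0.18, 2.7], [-1.29, 4.43], [0.17, 2.64], [-3, 3]. Speed limits (rad/s): [2.57, 2.57, 3.14, 3.14, 3.14, 3.14].

## Interface

Orientations are given as a unit quaternion [w, x, y, z].
In Python, from cell import sensors, optics, arm gives the robot as it stands.
- The arm moves only by the tool step_arm, never from a script. Its argument "increments" is a list of rows, each an object of numbers: "jaw": the finger opening in mm, from 0 to 91.9; "tx", "ty", "tz": the shift along the tool's x, y, z in mm; "spin": the turn about the tool's x in rad. A call has 1 to 10 rows; each row shifts and turns the commanded pose from where the row before left it, along the tool's axes as they then stand; what a row does not reach is not made up. A row lasts 1/8 s, in which the tool goes at most 62.5 mm and 10.7 degrees, less where a joint would pass 70% of its speed; a pose out of reach is approached as far as the arm can. A call is refused whole if a number of a shift passes 62.5 or a number of a turn 0.188, either way. A call with a gripper value outside its range is refused whole. The fingers move at their own pace and stop on an object; "newtons" is the grip in N (left out, the last holds). Time passes only in rows, so rows that do not move let the fingers close. It gives the time, the measured TCP pose, the force and the opening at its end, in the units of the state.
- sensors.observe(): the state, without advancing time (a new reading comes with each control period).
- optics.camera(name): name is "scene" or "top"; returns (picture, depth): 420x560x3 uint8, red, green, blue; 420x560 float32, m along the optical axis (not along the pixel's ray), 0 where there is no reading.
- optics.camera_params(name): a dict with "camera_matrix" (3x3 intrinsics, pixels), "rvec" (rotation vector, rad) and "tvec" (3), from world to camera coordinates, as OpenCV has them. Camera axes: x right, y down, z forward; pixel columns grow to the right and rows downward; lengths in m; the calibration is good to about 2 mm. A picture is of the moment at which its call begins. camera_params takes no time and is no camera call.
- arm.close_job(): hands the job in, once; it reports no verdict.
Trained networks look in the newest picture that a camera, given by its name, has taken for a name from the list of things; names that differ only in an ending like _2 or _b are one class to them, and where a whole thing is asked for, a point or a joint stands for the part that bears it (a point fixed in the world has none). Each returns a list of dicts, best first, with "p" (0 to 1); they miss things now and then, are a little off and sometimes report something else, mostly with a low value. They report only what shows in the picture. A call takes as long as a camera call.
- optics.look_for(camera, thing): "point" ([x, y, z] in m, in world coordinates, good to about 4 mm: the middle of the surface that is visible of it).
The state is a dict: "clock": time; "joint_positions": joint angles; "joint_vel": joint speeds; "tau": joint torques, N m; "position": TCP position; "tcp_rot": TCP orientation; "ft_force": force on the tool from outside, world axes, zero at the start; "torque": the same for the moment, N m; "width": finger opening in m.
Only numpy, scipy, OpenCV 4.12 (cv2) and the standard library are available. Lean on these libraries where they do the work, as an engineer would, in place of code of your own. Each camera call takes 0.05 s, during which the arm holds its last target.

## Working session

There is one attempt and no reset: what is moved stays moved. The work goes in short steps, Python scripts to look and compute and a tool call to move; the robot and the scene stay as the last step left them, time stands still between calls to the robot, and variables do not carry over. Pictures are saved under pics/ and viewed, and the job is handed in when it is done.

Besides the shell and the picture viewer there is one more tool, called as a command line: name --argument value ..., lists and objects as JSON in quotes. step_arm: Moves the arm, as the interface text tells. Its arguments: {"type":"object","properties":{"increments":{"type":"array","items":{"type":"object","properties":{"jaw":{"type":"number"},"tx":{"type":"number"},"ty":{"type":"number"},"tz":{"type":"number"},"spin":{"type":"number"}}}},"newtons":{"type":"number"}},"required":["increments"]}

```bash
mkdir -p pics; python3 - <<'E'
from cell import sensors, optics, arm
import cv2, numpy as np
s=sensors.observe(); print(s['clock'],s['position'],s['tcp_rot'],s['width'])
for n in ['scene','top']:
    im,d=optics.camera(n); cv2.imwrite(f'pics/{n}0.png',im[:,:,::-1]); np.savez(f'pics/{n}0.npz',im=im,d=d)
    p=optics.camera_params(n); R=cv2.Rodrigues(np.array(p['rvec']))[0]; print(n,(-R.T@np.array(p['tvec']).ravel()).round(3),R.round(2).tolist(),p['camera_matrix'])
    for t in ['standoff_short_top','standoff_tall_top','insert_left','insert_right','clamp_screw','shelf']:
        print(t,[(np.round(r['point'],3).tolist(),round(r['p'],2)) for r in optics.look_for(n,t)[:4]])
E
```

```text
0.0 [0.18609319 0.54376036 0.40373559] [ 0.69728448  0.11546542  0.69774352 -0.11668791] 0.09183946840547258
scene [ 1.161 -0.065  0.564] [[0.14, 0.99, 0.02], [0.64, -0.07, -0.76], [-0.76, 0.12, -0.64]] [[432.73182142   0.         280.83712538]
 [  0.         432.73182142 206.17420437]
 [  0.           0.           1.        ]]
standoff_short_top [([0.5, -0.094, 0.092], 0.45)]
standoff_tall_top [([0.634, 0.055, 0.107], 0.93)]
insert_left [([0.606, -0.052, 0.074], 0.9)]
insert_right [([0.61, -0.056, 0.07], 0.93)]
clamp_screw [([0.723, 0.099, 0.088], 0.96)]
shelf [([0.61, -0.057, 0.066], 0.93)]
top [0.493 0.003 0.996] [[0.01, -1.0, -0.01], [-0.99, -0.01, -0.15], [0.15, 0.01, -0.99]] [[476.76262378   0.         281.96880248]
 [  0.         476.76262378 207.93021415]
 [  0.           0.           1.        ]]
standoff_short_top [([0.496, -0.09, 0.101], 0.57)]
standoff_tall_top []
insert_left [([0.549, -0.039, 0.069], 0.76)]
insert_right [([0.549, -0.037, 0.07], 0.86)]
clamp_screw []
shelf [([0.55, -0.043, 0.068], 0.89)]
```

View pics/scene0.png

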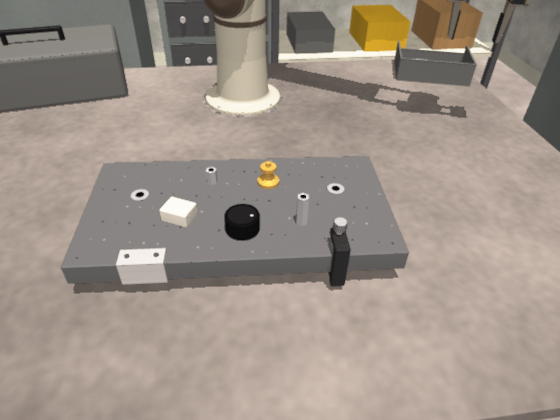

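View pics/top0.png

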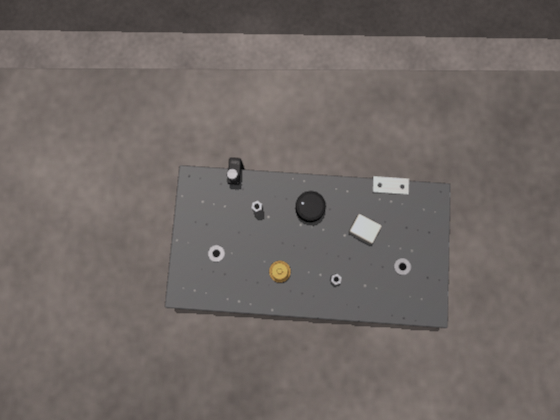

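The scene picture shows the short standoff at (211,171), the tall one at (303,200), the clamp screw at (340,225), and the inserts at (336,188) and (140,195). In the top view the short one is at (336,280), the tall one at (257,206), the clamp at (233,174), and the inserts at (216,254) and (403,267). The clamp is on the left (+y), so the left insert is the target. Next I'll turn these pixels into positions.

```bash
cat > h.py <<'E'
import numpy as np, cv2
from cell import optics
def ray(n,u,v,z):
    p=optics.camera_params(n); R=cv2.Rodrigues(np.array(p['rvec']))[0]; t=np.array(p['tvec']).ravel()
    c=-R.T@t; d=R.T@np.linalg.inv(p['camera_matrix'])@np.array([u,v,1.]); return c+d*(z-c[2])/d[2]
def dep(n,D,u,v):
    p=optics.camera_params(n); R=cv2.Rodrigues(np.array(p['rvec']))[0]; t=np.array(p['tvec']).ravel()
    return R.T@(np.linalg.inv(p['camera_matrix'])@np.array([u,v,1.])*D[int(v),int(u)]-t)
E
python3 - <<'E'
from h import *
pts={'top':dict(short=(336,280,.098),tall=(257,206,.126),L=(216,254,.07),Rr=(403,267,.07),screw=(233,174,.122)),
'scene':dict(short=(211,171,.098),tall=(303,197,.126),L=(336,188.5,.07),Rr=(140,195,.07),screw=(340,223,.122))}
tiles=[]
for n in pts:
    f=np.load(f'pics/{n}0.npz'); im,D=f['im'],f['d']
    for k,(u,v,z) in pts[n].items():
        print(n,k,ray(n,u,v,z).round(4),'depth',np.round([dep(n,D,u+a,v+b) for a,b in ((0,0),(3,0),(-3,0))],3).tolist())
        if k in('short','L','tall'):
            c=im[int(v)-12:int(v)+13,int(u)-12:int(u)+13,::-1]; tiles.append(cv2.resize(c,(250,250),interpolation=0))
cv2.imwrite('pics/crops.png',np.vstack([np.hstack(tiles[:3]),np.hstack(tiles[3:])]))
E
```

```text
top short [ 0.4905 -0.093   0.098 ] depth [[0.49, -0.093, 0.099], [0.491, -0.098, 0.101], [0.49, -0.087, 0.1]]
top tall [0.6245 0.0546 0.126 ] depth [[0.625, 0.055, 0.126], [0.624, 0.049, 0.127], [0.624, 0.06, 0.128]]
top L [0.5384 0.136  0.07  ] depth [[0.538, 0.136, 0.071], [0.538, 0.13, 0.072], [0.538, 0.142, 0.071]]
top Rr [ 0.5162 -0.2252  0.07  ] depth [[0.516, -0.225, 0.069], [0.516, -0.23, 0.073], [0.516, -0.219, 0.072]]
top screw [0.6855 0.1008 0.122 ] depth [[0.685, 0.101, 0.122], [0.686, 0.095, 0.121], [0.685, 0.106, 0.125]]
scene short [ 0.5003 -0.0916  0.098 ] depth [[0.498, -0.092, 0.096], [0.499, -0.086, 0.097], [0.496, -0.097, 0.096]]
scene tall [0.6288 0.0557 0.126 ] depth [[0.628, 0.056, 0.125], [0.626, 0.061, 0.123], [0.628, 0.051, 0.126]]
scene L [0.5428 0.1371 0.07  ] depth [[0.539, 0.138, 0.067], [0.54, 0.144, 0.068], [0.542, 0.132, 0.07]]
scene Rr [ 0.5213 -0.2215  0.07  ] depth [[0.518, -0.222, 0.067], [0.522, -0.216, 0.07], [0.52, -0.227, 0.069]]
scene screw [0.6926 0.1016 0.122 ] depth [[0.69, 0.102, 0.12], [0.691, 0.107, 0.12], [0.691, 0.098, 0.121]]
```

View pics/crops.png

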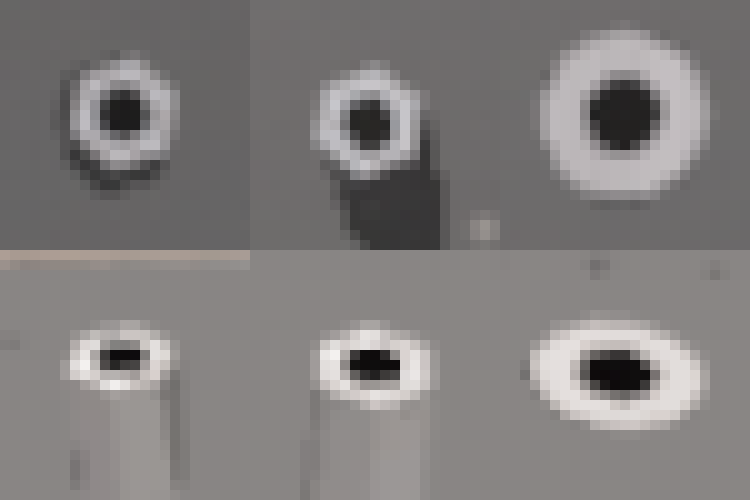

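The crops move the estimates by a pixel or so. The short standoff's top is at about (0.494, -0.0925, 0.098) and the left insert at about (0.541, 0.1365, 0.070). The two inserts come out 361 mm apart, against 360 mm nominal. I'll point with the jaws closed. Next, the tool axes.

```bash
cat >> h.py <<'E'
from cell import sensors
from scipy.spatial.transform import Rotation as Rot
def tool(goal):
    s=sensors.observe(); q=s['tcp_rot']; R=Rot.from_quat(np.r_[q[1:],q[0]]).as_matrix()
    tip=s['position']+R[:,0]*.19
    print('clock',s['clock'],'tip',tip.round(4),'axis',R[:,0].round(4),'j',np.round(s['joint_positions'],2),'w',round(s['width'],4),'F',np.round(s['ft_force'],1))
    print('move mm (tool x,y,z)',(R.T@(np.array(goal)-tip)*1000).round(1))
E
python3 -c "
from h import *
tool([.494,-.0925,.28]);tool([.186,.544,.28])"
```

```text
clock 0.7 tip [0.1862 0.544  0.2147] axis [ 1.e-04  1.e-04 -1.e+00] j [ 1.03  0.16  1.6  -0.    1.39 -0.21] w 0.0918 F [ 0.1 -0.2  0.6]
move mm (tool x,y,z) [ -65.3 -502.6  497.3]
clock 0.7 tip [0.1862 0.544  0.2147] axis [ 1.e-04  1.e-04 -1.e+00] j [ 1.03  0.16  1.6  -0.    1.39 -0.21] w 0.0918 F [ 0.1 -0.2  0.6]
move mm (tool x,y,z) [-65.3  -0.1  -0.2]
```

step_arm --increments '[{"jaw": 0,"tx": -32},{"jaw": 0,"tx": -32},{"ty": -36,"tz": 35.5},{"ty": -36,"tz": 35.5},{"ty": -36,"tz": 35.5},{"ty": -36,"tz": 35.5},{"ty": -36,"tz": 35.5},{"ty": -36,"tz": 35.5},{"ty": -36,"tz": 35.5},{"ty": -36,"tz": 35.5}]'

```text
validation failed for argument at $.in...
```

step_arm --increments '[{"ty": -36,"tz": 35.5},{"ty": -36,"tz": 35.5},{"ty": -36,"tz": 35.5},{"ty": -36,"tz": 35.5},{"ty": -36,"tz": 35.5},{"ty": -34,"tz": 35.5},{},{}]'

```text
validation failed for argument at $.in...
```

```bash
python3 -c "
from h import *
tool([.494,-.0925,.12])"
```

```text
clock 0.7 tip [0.1862 0.544  0.2147] axis [ 1.e-04  1.e-04 -1.e+00] j [ 1.03  0.16  1.6  -0.    1.39 -0.21] w 0.0918 F [ 0.1 -0.2  0.6]
move mm (tool x,y,z) [  94.7 -502.6  497.3]
```

step_arm --increments '[{"jaw": 0,"tx": -32,"ty": 0,"tz": 0,"spin": 0},{"jaw": 0,"tx": -32,"ty": 0,"tz": 0,"spin": 0},{"jaw": 0,"tx": 0,"ty": -36,"tz": 35.5,"spin": 0},{"jaw": 0,"tx": 0,"ty": -36,"tz": 35.5,"spin": 0},{"jaw": 0,"tx": 0,"ty": -36,"tz": 35.5,"spin": 0},{"jaw": 0,"tx": 0,"ty": -36,"tz": 35.5,"spin": 0}]'

```text
clock: 1.45
position: [0.2743, 0.3603, 0.4688]
tcp_rot: [0.698, 0.116, 0.697, -0.116]
ft_force: [1.3, -0.2, -0.9]
width: 0.034
```

step_arm --increments '[{"jaw": 0,"tx": 0,"ty": -36,"tz": 35.5,"spin": 0},{"jaw": 0,"tx": 0,"ty": -36,"tz": 35.5,"spin": 0},{"jaw": 0,"tx": 0,"ty": -36,"tz": 35.5,"spin": 0},{"jaw": 0,"tx": 0,"ty": -36,"tz": 35.5,"spin": 0},{"jaw": 0,"tx": 0,"ty": -36,"tz": 35.5,"spin": 0},{"jaw": 0,"tx": 0,"ty": -36,"tz": 35.5,"spin": 0},{"jaw": 0,"tx": 0,"ty": -36,"tz": 35.5,"spin": 0},{"jaw": 0,"tx": 0,"ty": -36,"tz": 35.5,"spin": 0},{"jaw": 0,"tx": 0,"ty": -36,"tz": 35.5,"spin": 0},{"jaw": 0,"tx": 0,"ty": -34,"tz": 35.5,"spin": 0}]'

```text
clock: 2.7
position: [0.4943, -0.0936, 0.4689]
tcp_rot: [0.698, 0.116, 0.697, -0.116]
ft_force: [-0.1, -0.0, 0.5]
width: 0.0002
```

step_arm --increments '[{"jaw": 0,"tx": 0,"ty": 0,"tz": 0,"spin": 0},{"jaw": 0,"tx": 0,"ty": 0,"tz": 0,"spin": 0}]'

```text
clock: 2.95
position: [0.4937, -0.0916, 0.4686]
tcp_rot: [0.697, 0.116, 0.698, -0.116]
ft_force: [-0.0, 0.0, 0.4]
width: 0.0005
```

```bash
python3 -c "
from h import *
tool([.494,-.0925,.12])"
```

```text
clock 2.95 tip [ 0.4936 -0.0914  0.2786] axis [-4.e-04  6.e-04 -1.e+00] j [-0.42 -0.07  1.71  0.    1.5  -1.67] w 0.0005 F [-0.   0.   0.4]
move mm (tool x,y,z) [158.6  -0.9   0.8]
```

step_arm --increments '[{"jaw": 0,"tx": 40,"ty": -1,"tz": 1,"spin": 0},{"jaw": 0,"tx": 40,"ty": 0,"tz": 0,"spin": 0},{"jaw": 0,"tx": 40,"ty": 0,"tz": 0,"spin": 0},{"jaw": 0,"tx": 18,"ty": 0,"tz": 0,"spin": 0},{"jaw": 0,"tx": 0,"ty": 0,"tz": 0,"spin": 0},{"jaw": 0,"tx": 0,"ty": 0,"tz": 0,"spin": 0}]'

```text
clock: 3.7
position: [0.4951, -0.0931, 0.3326]
tcp_rot: [0.699, 0.116, 0.696, -0.116]
ft_force: [-0.1, 0.0, 0.4]
width: 0.0001
```

```bash
python3 -c "
from h import *
tool([.494,-.0925,.12])
t=[]
for n in ('scene','top'):
    im,d=optics.camera(n); t.append(im[:,:,::-1])
cv2.imwrite('pics/a_top.png',t[1])
cv2.imwrite('pics/a_scene.png',cv2.resize(t[0][60:270,70:350],None,fx=2.8,fy=2.8))
"
```

```text
clock 3.7 tip [ 0.4957 -0.0934  0.1426] axis [ 0.0029 -0.0013 -1.    ] j [-0.43  0.04  1.87  0.    1.23 -1.67] w 0.0001 F [-0.1  0.   0.4]
move mm (tool x,y,z) [22.6  0.3 -1.9]
```

View pics/a_scene.png

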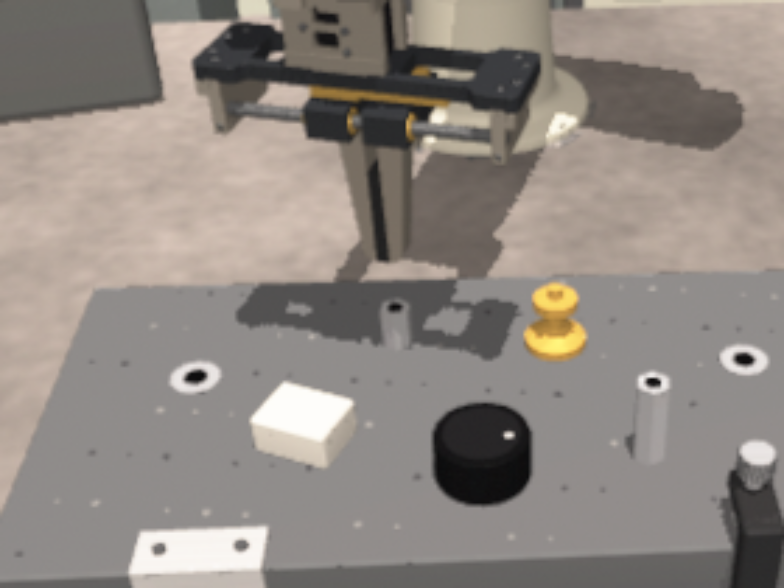

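View pics/a_top.png

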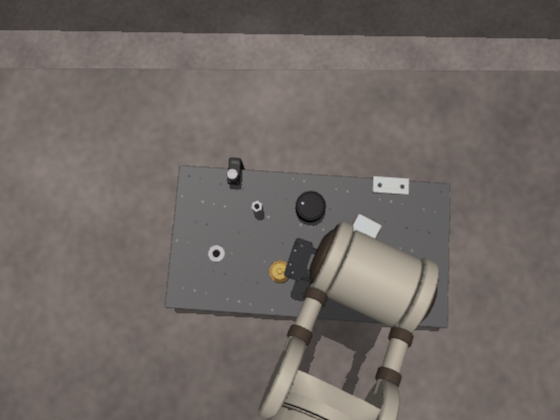

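The scene crop shows the closed fingertips at (388,258), right above the short standoff's hole at (395,306), with everything else still standing. In the top view the arm covers the short standoff. I'll go down the last 22 mm and hold.

step_arm --increments '[{"jaw": 0,"tx": 12,"ty": 0,"tz": -1,"spin": 0},{"jaw": 0,"tx": 10,"ty": 0,"tz": 0,"spin": 0},{"jaw": 0,"tx": 0,"ty": 0,"tz": 0,"spin": 0},{"jaw": 0,"tx": 0,"ty": 0,"tz": 0,"spin": 0},{"jaw": 0,"tx": 0,"ty": 0,"tz": 0,"spin": 0}]'

```text
clock: 4.42
position: [0.4937, -0.0929, 0.309]
tcp_rot: [0.698, 0.116, 0.697, -0.116]
ft_force: [-0.4, 0.1, 0.3]
width: 0.0004
```

```bash
python3 -c "
from h import *
tool([.494,-.0925,.12])
im,d=optics.camera('scene')
cv2.imwrite('pics/b_scene.png',cv2.resize(im[130:200,170:260,::-1],None,fx=6,fy=6))
"
```

```text
clock 4.425 tip [ 0.4938 -0.093   0.119 ] axis [ 5.e-04 -2.e-04 -1.e+00] j [-0.43  0.07  1.89  0.    1.18 -1.67] w 0.0004 F [-0.4  0.1  0.3]
move mm (tool x,y,z) [-1.   0.5  0.1]
```

View pics/b_scene.png

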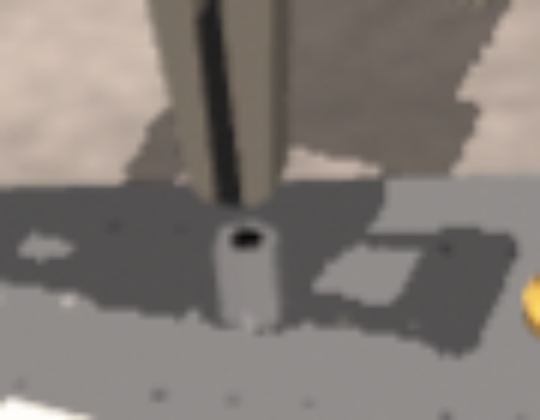

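The fingertips (centre about (236,205) in the crop) sit just above the standoff's hole (246,238), with a clear gap. Now I'll hold for 2.5 s.

step_arm --increments '[{"jaw": 0,"tx": 0,"ty": 0,"tz": 0,"spin": 0},{"jaw": 0,"tx": 0,"ty": 0,"tz": 0,"spin": 0},{"jaw": 0,"tx": 0,"ty": 0,"tz": 0,"spin": 0},{"jaw": 0,"tx": 0,"ty": 0,"tz": 0,"spin": 0},{"jaw": 0,"tx": 0,"ty": 0,"tz": 0,"spin": 0},{"jaw": 0,"tx": 0,"ty": 0,"tz": 0,"spin": 0},{"jaw": 0,"tx": 0,"ty": 0,"tz": 0,"spin": 0},{"jaw": 0,"tx": 0,"ty": 0,"tz": 0,"spin": 0},{"jaw": 0,"tx": 0,"ty": 0,"tz": 0,"spin": 0},{"jaw": 0,"tx": 0,"ty": 0,"tz": 0,"spin": 0}]'

```text
clock: 5.72
position: [0.4936, -0.0928, 0.3087]
tcp_rot: [0.698, 0.116, 0.698, -0.116]
ft_force: [-0.1, 0.3, -0.5]
width: 0.0005
```

step_arm --increments '[{"jaw": 0,"tx": 0,"ty": 0,"tz": 0,"spin": 0},{"jaw": 0,"tx": 0,"ty": 0,"tz": 0,"spin": 0},{"jaw": 0,"tx": 0,"ty": 0,"tz": 0,"spin": 0},{"jaw": 0,"tx": 0,"ty": 0,"tz": 0,"spin": 0},{"jaw": 0,"tx": 0,"ty": 0,"tz": 0,"spin": 0},{"jaw": 0,"tx": 0,"ty": 0,"tz": 0,"spin": 0},{"jaw": 0,"tx": 0,"ty": 0,"tz": 0,"spin": 0},{"jaw": 0,"tx": 0,"ty": 0,"tz": 0,"spin": 0},{"jaw": 0,"tx": 0,"ty": 0,"tz": 0,"spin": 0},{"jaw": 0,"tx": 0,"ty": 0,"tz": 0,"spin": 0}]'

```text
clock: 6.98
position: [0.4935, -0.0928, 0.3087]
tcp_rot: [0.698, 0.116, 0.698, -0.116]
ft_force: [0.2, 0.7, 0.3]
width: 0.0001
```

```bash
python3 -c "
from h import *
tool([.541,.1365,.28])"
```

```text
clock 6.975 tip [ 0.4935 -0.0928  0.1187] axis [ 0. -0. -1.] j [-0.43  0.07  1.89  0.    1.18 -1.67] w 0.0001 F [0.2 0.7 0.3]
move mm (tool x,y,z) [-161.3  232.3  -29.4]
```

step_arm --increments '[{"jaw": 0,"tx": -40,"ty": 0,"tz": 0,"spin": 0},{"jaw": 0,"tx": -40,"ty": 0,"tz": 0,"spin": 0},{"jaw": 0,"tx": -40,"ty": 0,"tz": 0,"spin": 0},{"jaw": 0,"tx": -40,"ty": 0,"tz": 0,"spin": 0},{"jaw": 0,"tx": 0,"ty": 0,"tz": 0,"spin": 0},{"jaw": 0,"tx": 0,"ty": 46.5,"tz": -6,"spin": 0},{"jaw": 0,"tx": 0,"ty": 46.5,"tz": -6,"spin": 0},{"jaw": 0,"tx": 0,"ty": 46.5,"tz": -6,"spin": 0},{"jaw": 0,"tx": 0,"ty": 46.5,"tz": -6,"spin": 0},{"jaw": 0,"tx": 0,"ty": 46.5,"tz": -5.5,"spin": 0}]'

```text
clock: 8.22
position: [0.5409, 0.1382, 0.4672]
tcp_rot: [0.697, 0.116, 0.698, -0.116]
ft_force: [-0.3, -0.3, -0.1]
width: 0.0005
```

step_arm --increments '[{"jaw": 0,"tx": 0,"ty": 0,"tz": 0,"spin": 0},{"jaw": 0,"tx": 0,"ty": 0,"tz": 0,"spin": 0},{"jaw": 0,"tx": 0,"ty": 0,"tz": 0,"spin": 0}]'

```text
clock: 8.6
position: [0.5409, 0.1356, 0.4683]
tcp_rot: [0.697, 0.116, 0.698, -0.117]
ft_force: [-0.5, 0.4, -0.6]
width: 0.0002
```

```bash
python3 -c "
from h import *
tool([.541,.1365,.092])"
```

```text
clock 8.6 tip [0.5407 0.1355 0.2783] axis [-7.e-04 -3.e-04 -1.e+00] j [ 0.03  0.08  1.56 -0.    1.5  -1.21] w 0.0002 F [-0.5  0.4 -0.6]
move mm (tool x,y,z) [186.3   1.1   0. ]
```

step_arm --increments '[{"jaw": 0,"tx": 40,"ty": 1,"tz": 0,"spin": 0},{"jaw": 0,"tx": 40,"ty": 0,"tz": 0,"spin": 0},{"jaw": 0,"tx": 40,"ty": 0,"tz": 0,"spin": 0},{"jaw": 0,"tx": 36,"ty": 0,"tz": 0,"spin": 0},{"jaw": 0,"tx": 20,"ty": 0,"tz": 0,"spin": 0},{"jaw": 0,"tx": 10,"ty": 0,"tz": 0,"spin": 0},{"jaw": 0,"tx": 0,"ty": 0,"tz": 0,"spin": 0},{"jaw": 0,"tx": 0,"ty": 0,"tz": 0,"spin": 0},{"jaw": 0,"tx": 0,"ty": 0,"tz": 0,"spin": 0}]'

```text
clock: 9.72
position: [0.5417, 0.1376, 0.2838]
tcp_rot: [0.698, 0.116, 0.697, -0.116]
ft_force: [-1.0, 0.4, -0.3]
width: 0.0001
```

```bash
python3 -c "
from h import *
tool([.541,.1365,.092])
im,d=optics.camera('scene')
cv2.imwrite('pics/c_scene.png',cv2.resize(im[120:260,230:420,::-1],None,fx=4,fy=4))
"
```

```text
clock 9.725 tip [0.5421 0.1376 0.0938] axis [ 0.002  0.    -1.   ] j [ 0.03  0.24  1.75 -0.    1.15 -1.21] w 0.0001 F [-1.   0.4 -0.3]
move mm (tool x,y,z) [ 1.8 -1.4 -0.6]
```

View pics/c_scene.png

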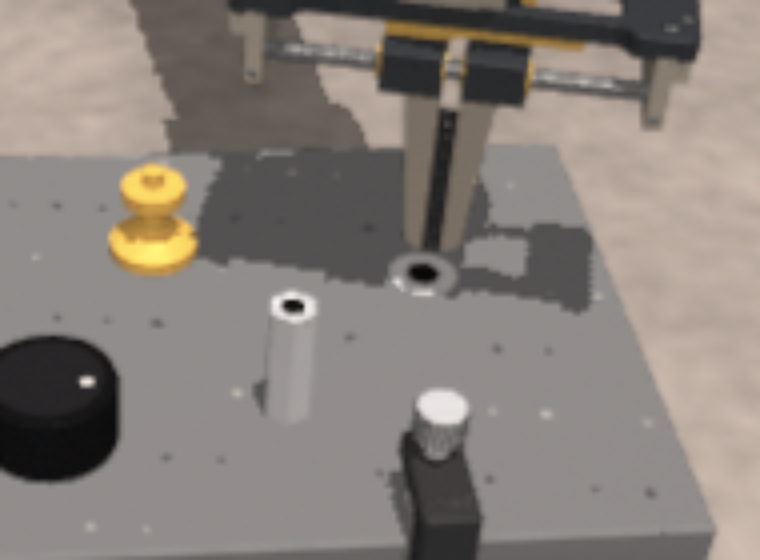

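The fingertips (433,247) sit just above the left insert's hole (423,273). The clamp screw (441,408) is on the same side, and the tall standoff (292,305) is well away. I'll hold here for 2.5 s with a small correction.

step_arm --increments '[{"jaw": 0,"tx": 1,"ty": -1,"tz": 0,"spin": 0},{"jaw": 0,"tx": 0,"ty": 0,"tz": 0,"spin": 0},{"jaw": 0,"tx": 0,"ty": 0,"tz": 0,"spin": 0},{"jaw": 0,"tx": 0,"ty": 0,"tz": 0,"spin": 0},{"jaw": 0,"tx": 0,"ty": 0,"tz": 0,"spin": 0},{"jaw": 0,"tx": 0,"ty": 0,"tz": 0,"spin": 0},{"jaw": 0,"tx": 0,"ty": 0,"tz": 0,"spin": 0},{"jaw": 0,"tx": 0,"ty": 0,"tz": 0,"spin": 0},{"jaw": 0,"tx": 0,"ty": 0,"tz": 0,"spin": 0},{"jaw": 0,"tx": 0,"ty": 0,"tz": 0,"spin": 0}]'

```text
clock: 11.02
position: [0.5409, 0.1367, 0.2817]
tcp_rot: [0.698, 0.116, 0.698, -0.116]
ft_force: [0.2, -0.6, -0.1]
width: 0.0003
```

step_arm --increments '[{"jaw": 0,"tx": 0,"ty": 0,"tz": 0,"spin": 0},{"jaw": 0,"tx": 0,"ty": 0,"tz": 0,"spin": 0},{"jaw": 0,"tx": 0,"ty": 0,"tz": 0,"spin": 0},{"jaw": 0,"tx": 0,"ty": 0,"tz": 0,"spin": 0},{"jaw": 0,"tx": 0,"ty": 0,"tz": 0,"spin": 0},{"jaw": 0,"tx": 0,"ty": 0,"tz": 0,"spin": 0},{"jaw": 0,"tx": 0,"ty": 0,"tz": 0,"spin": 0},{"jaw": 0,"tx": 0,"ty": 0,"tz": 0,"spin": 0},{"jaw": 0,"tx": 0,"ty": 0,"tz": 0,"spin": 0},{"jaw": 0,"tx": 0,"ty": 0,"tz": 0,"spin": 0}]'

```text
clock: 12.28
position: [0.5409, 0.1366, 0.2817]
tcp_rot: [0.698, 0.116, 0.697, -0.116]
ft_force: [-0.1, 0.7, 0.0]
width: 0.0008
```

step_arm --increments '[{"jaw": 0,"tx": -40,"ty": 0,"tz": 0,"spin": 0},{"jaw": 0,"tx": -40,"ty": 0,"tz": 0,"spin": 0},{"jaw": 0,"tx": -40,"ty": 0,"tz": 0,"spin": 0},{"jaw": 0,"tx": -40,"ty": 0,"tz": 0,"spin": 0},{"jaw": 0,"tx": -25,"ty": 0,"tz": 0,"spin": 0},{"jaw": 0,"tx": 0,"ty": 0,"tz": 0,"spin": 0},{"jaw": 0,"tx": 0,"ty": 0,"tz": 0,"spin": 0},{"jaw": 0,"tx": 0,"ty": 0,"tz": 0,"spin": 0},{"jaw": 0,"tx": 0,"ty": 0,"tz": 0,"spin": 0}]'

```text
clock: 13.4
position: [0.5408, 0.1367, 0.4655]
tcp_rot: [0.697, 0.116, 0.698, -0.116]
ft_force: [0.7, 0.9, -0.5]
width: 0.0001
```

```bash
python3 -c "
from h import *
tool([.541,.1365,.275])
im,d=optics.camera('scene')
cv2.imwrite('pics/d_scene.png',im[:,:,::-1])
"
```

```text
clock 13.4 tip [0.5404 0.1366 0.2755] axis [-2.e-03 -1.e-04 -1.e+00] j [ 0.03  0.08  1.56 -0.    1.5  -1.21] w 0.0001 F [ 0.7  0.9 -0.5]
move mm (tool x,y,z) [0.5 0.1 0.6]
```

View pics/d_scene.png

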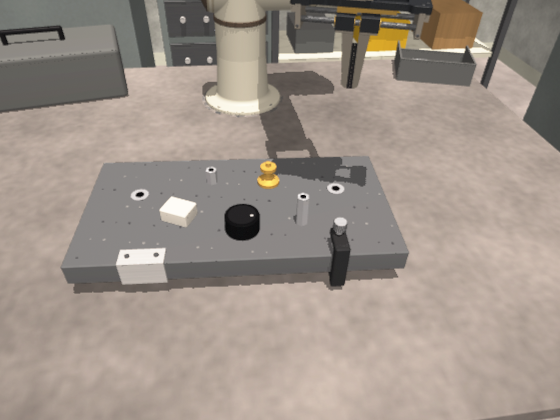

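All the parts stand where they were in the first picture: short standoff (211,171), tall (303,200), foot (268,175), puck (242,222), block (179,211). The hand is raised, with the fingertips 20.5 cm above the granite, so I'm handing in.

```bash
python3 -c "
from cell import arm
print(arm.close_job())"
```

```text
the job is handed in; nothing more can be done
None
```

I pointed with closed fingertips at the short standoff, then at the left insert, which is the one nearer the clamp. I held each for about 2.5 s, passed over the parts about 20 cm above the granite, and handed the job in at about 13.5 s.

- **Short standoff:** the fingertips were within about 1 mm of the measured middle, about 21 mm above its top.
- **Left insert:** the fingertips were within about 1 mm of the measured middle, about 22 mm above the granite.
- **Finish:** the hand ended with the fingertips 20.5 cm above the granite. Force readings stayed near zero whenever I checked, and the last picture shows every part where it began.

**What disagreed:**
- The networks' hits for the inserts were really the slab, and the top camera missed the tall standoff and the clamp screw. I used my own pixel measurements instead.
- The two cameras differed by a few millimetres in x, so I took the mean. The middles are therefore good to a few millimetres.
- My first move call was rejected for its format and nothing moved.

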